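# Pin a door lever in the buffing fork

### The arm

A 6-joint arm with a two-finger parallel gripper is mounted at the origin on the work surface. World frame = base frame: x ahead of the robot, y to its left, z up, the work surface at z = 0. Lengths are in m, angles in rad, forces in N, time in s.
With the tool pointing down it reaches from about 0.375 to 0.975 m from the base axis. Payload 3.8 kg.
Tool frame: the origin (TCP) lies at the very end of the fingers, on their centre line; the grasp point (between the pads) lies bot.hold_point_z behind it (bot.hold_point_z is the distance from the TCP to the grasp point, in m); z points along the fingers, y is the line along which they close (so a half turn about z gives the same grasp; the last joint's range is limited). The gripper opens to 85 mm and grips with 20 to 120 N. Pads are 22 mm wide; open, the fingers measure 114 mm over their backs; the gripper's body (76 mm by 85 mm) begins 54 mm behind the grasp point. The pads swing forward as they close: fully open they stand 13 mm farther back than shut.
Start: joints at [1.271, 0.264, 1.604, -0, 1.274, -0.037], TCP at [0.175, 0.652, 0.231] pointing down, gripper open.
Joint ranges: [-2.63, 2.63], [-0.94, 2.18], [0.31, 2.57], [-1.31, 4.45], [0, 2.66], [-2.55, 2.55]. Speed limits (rad/s): [2.57, 2.57, 3.14, 3.14, 3.14, 3.14].

### API

Orientations are given as a rotation vector (axis times angle).
In Python, from workcell import bot, imaging, order, read_state gives the robot as it stands (bot), with the cameras (imaging), the readings as plain functions and the job (order).
- The arm moves only by the tool jog_arm, called after ">>>" as name(argument=value, ...) on one line, values as JSON. Schema: {"type":"object","properties":{"motion":{"type":"object","properties":{"steps":{"type":"array","items":{"type":"array","items":{"type":"number"},"minItems":4,"maxItems":4},"minItems":1,"maxItems":5}},"additionalProperties":false,"required":["steps"]},"aperture":{"type":"number"},"grip_force":{"type":"number"},"only":{"type":"string"},"quiet":{"type":"boolean"},"lines":{"type":"string"}},"required":["motion"],"additionalProperties":false}. motion is an object whose key "steps" holds a list of rows, 1 to 5 of them, each of 4 numbers: dx, dy, dz in shares of the most that a row can go, 1 being 62.5 mm, then a turn about the tool's z in a scale on which 1.0 is 360 degrees; each row shifts and turns the commanded pose from where the row before left it, along the tool's axes as they then stand; what a row does not reach is not made up. A row lasts 1/8 s, in which the tool goes at most 0.0625 m and 0.188 rad, less where a joint would pass 70% of its speed; a pose out of reach is approached as far as the arm can. aperture is the opening from 0.0 (shut) to 1.0 (fully open), set as the call begins (left out keeps the last). The fingers move at their own pace and stop on an object; grip_force is the grip in N (left out, the last holds). Time passes only in rows, so rows that do not move let the fingers close. The tool returns the time, the measured TCP pose, the force, the opening and the grip force at its end. only (a regular expression) keeps the lines of the reply that match it, lines (a string "A,B") keeps lines A to B, and quiet returns only ok. Input that does not fit is refused with a message, and nothing moves.
- read_state(): the state, without advancing time (a new reading comes with each control period).
- imaging.read_camera(name): name is "scene" or "top" or "wrist"; returns the picture (480x640x3 uint8, red, green, blue); there is no depth.
- imaging.camera_info(name): a dict with "intrinsics" (3x3 intrinsics, pixels), "extrinsics" (4x4, takes a point from camera to world coordinates). Camera axes: x right, y down, z forward; pixel columns grow to the right and rows downward; lengths in m; the calibration is good to about 2 mm. A picture is of the moment at which its call begins: read the wrist's pose just before it. camera_info takes no time and is no camera call; for the wrist camera it gives the pose at the moment of the call.
- order.finish_job(): hands the job in; it is judged then, once.
The state is a dict: "time": time; "q": joint angles; "joint_vel": joint speeds; "joint_torque": joint torques, N m; "tool_pos": TCP position; "tcp_rot": TCP orientation; "wrist_force": force on the tool from outside, world axes, zero at the start; "torque": the same for the moment, N m; "width": opening from 0.0 (shut) to 1.0 (fully open); "grip_force": force on a finger pad.
Only numpy, scipy, OpenCV 4.12 (cv2) and the standard library are available. Lean on these libraries where they do the work, as an engineer would, in place of code of your own. Each camera call takes 0.05 s, during which the arm holds its last target. There are 200 camera calls.

### The job

The door lever is already clamped by its arm in the grey buffing fork; lock its eye there by taking the long slim pin out of the wooden rack and threading it from above down through the upper lug, the lever's eye and the lower lug until its collar sits flat on the upper lug, then let go. Keep hold of the pin until it is down rather than letting it drop in. Leave the other two pins, the short one and the thick stepped one, standing in the rack.

Things in the scene. Friction and masses are not known exactly. Their poses are not given: they have to be found in the camera images.
- pin: Long slim steel pin, loose, upright in the rack (lean up to 3 deg), about 0.32 kg. Origin: centre of its tip; z along it to the knob. Shank 14 mm thick, 120 long, last 10 mm tapered to a 10 mm flat tip; round collar 52 across, 120 to 128 mm above the tip; round dark knob to grip, 28 across, 128 to 170 mm above the tip. In the rack: tip at height 10 mm, knob's top at 180.
- rack: Fixed wooden block 250 x 60 mm, 50 high. Origin under its centre, x along its length. Three round wells in its top, 16 mm wide, 40 deep, at x = -85, 0 and 85 mm, hold the long, the short and the stepped pin upright; which pin stands in which well varies. Nothing overhangs the pins.
- fork: Fixed grey steel fork. Origin: on the vertical axis of its holes, on the table top; z up. Upper lug z = 118 to 130 mm, lower lug z = 30 to 40, each 70 mm in x, y = -75 to 35, with a round 30 mm hole on the axis. Column at y = -75 as high as the upper lug, clamp post at y = 165; nothing rises above the upper lug. Base plate top z = 5. Pin home: collar on the upper lug, pin's tip at z = 10.
- lever: Bright steel door lever, held fast in the fork. Origin: centre of the underside of its round eye, 54 mm outside, 20 thick, with a vertical round 30 mm hole. The eye lies between the lugs, 80 to 100 mm above the table, on the fork's hole axis within 2 mm; the arm runs to +y, about 20 mm thick, 210 long.
- short_pin: Short pin, not wanted, loose in another well: collar, knob and shank thickness as the long pin's, but the shank only 70 mm long, so its knob's top is at height 130 mm in the rack. Origin: centre of its tip, z up.
- stepped_pin: Stepped pin, not wanted, loose in another well: as tall as the long pin, same collar and knob, but above its lowest 55 mm the shank is 36 mm thick, too thick for the holes. Origin: centre of its tip, z up.

How it is judged:
On the way, in this order (a step that is already met when the one before it is completed fails the run):
1. the long pin's tip has passed through the upper lug (z of pin in the frame of fork below 0.115 m and horizontal distance between pin and fork below 0.016 m and angle between pin's own z axis and vertical below 0.26 rad), for 0.05 s.
2. the tip has passed on through the lever's eye (z of pin in the frame of fork below 0.077 m and horizontal distance between pin and fork below 0.016 m and angle between pin's own z axis and vertical below 0.26 rad), for 0.05 s.
3. the tip has passed on through the lower lug (z of pin in the frame of fork below 0.027 m and horizontal distance between pin and fork below 0.016 m and angle between pin's own z axis and vertical below 0.26 rad), for 0.05 s.
At the end, for the whole second after the job is handed in: The long pin stands at rest through the upper lug, the lever's eye and the lower lug: its tip is 4 to 16 mm above the table (collar within 6 mm of lying on the upper lug), within 16 mm of the hole axis, and the pin is within 0.1 rad of upright (z of pin in the frame of fork between 0.004 and 0.016 m and horizontal distance between pin and fork below 0.016 m and angle between pin's own z axis and vertical below 0.26 rad and angle between pin's own z axis and vertical below 0.1 rad and linear speed of pin below 0.02 m/s); the robot touches nothing.
It fails at once if the long pin is let drop into the fork (faster than 0.6 m/s inside the holes) ((z of pin in the frame of fork below 0.128 m and horizontal distance between pin and fork below 0.016 m and angle between pin's own z axis and vertical below 0.26 rad) and linear speed of pin above 0.6 m/s).
It fails at once if the short or the stepped pin is moved more than 30 mm or tipped more than 0.35 rad (distance of any of short_pin, stepped_pin from where it was at the start of the episode above 0.03 m or angle between any of short_pin, stepped_pin's own z axis and vertical above 0.35 rad).
It also fails if it takes over 48 s, if anything falls off the work surface, if the arm or the gripper's body presses on something with over 40 N, if the wrist force passes 120 N, or if a joint passes its speed limit or range.

## Working session

There is one attempt and no reset: what is moved stays moved. The work goes in short steps, Python scripts to look and compute and a tool call to move; the robot and the scene stay as the last step left them, time stands still between calls to the robot, and variables do not carry over. Pictures are saved under pics/ and viewed, at most 10 in all, crops included, and the job is handed in when it is done.

```bash
ls; mkdir -p pics
```

Run:
```python
from workcell import bot, imaging, order, read_state
import cv2
print(bot.hold_point_z)
s=read_state();print(s['time'],s['tool_pos'],s['tcp_rot'],s['width'])
for n in("scene","top"):
    i=imaging.camera_info(n);print(n,i['intrinsics'],i['extrinsics'])
    cv2.imwrite(f'pics/{n}0.png',imaging.read_camera(n)[:,:,::-1])
```

```text
pics
workcell.py
0.0187
0.0 [0.17517605 0.6511103  0.22995666] [-0.41165061 -3.11412455  0.00345821] 1.0010990244932967
scene [[591.19984722   0.         319.35435661]
 [  0.         591.19984722 246.66050014]
 [  0.           0.           1.        ]] [[ 0.88725261  0.33727894 -0.31468353  0.83175876]
 [ 0.46101474 -0.67165784  0.57994927 -0.61448369]
 [-0.01575499 -0.65963525 -0.75142073  0.78129998]
 [ 0.          0.          0.          1.        ]]
top [[466.54298716   0.         324.71262399]
 [  0.         466.54298716 230.67865413]
 [  0.           0.           1.        ]] [[ 0.01426202 -0.98366552  0.17944006  0.40427323]
 [-0.99898366 -0.02169172 -0.03951107 -0.0626599 ]
 [ 0.04275805 -0.17869418 -0.98297515  0.80733893]
 [ 0.          0.          0.          1.        ]]
```

View pics/scene0.png

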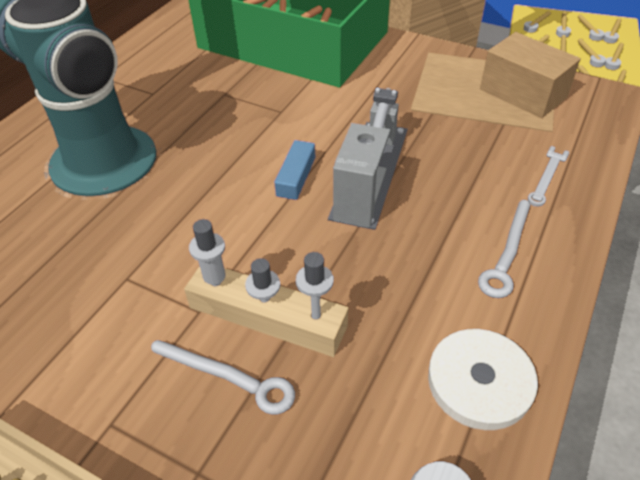

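View pics/top0.png

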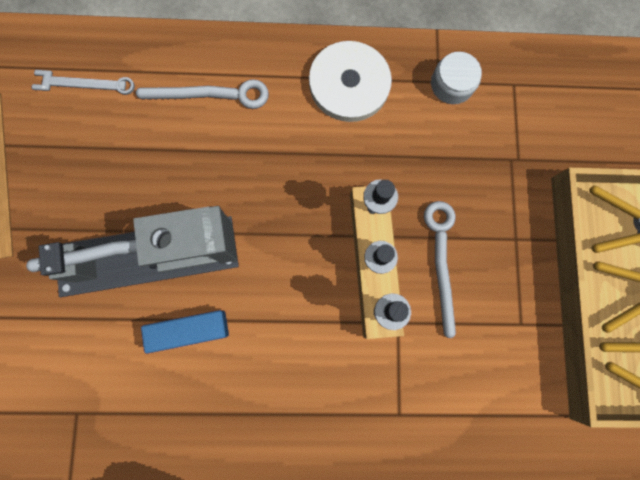

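The scene view shows the slim-shanked long pin at about (314,280), the short pin at (261,277) and the thick stepped pin at (207,245). The fork hole is at about (366,138). In the top view the long pin's knob is at (384,191) and the hole at (161,238).

Run:
```python
import cv2,numpy as np
s=cv2.imread('pics/scene0.png');t=cv2.imread('pics/top0.png')
def c(im,x,y):return cv2.resize(im[y:y+60,x:x+80],(400,300),interpolation=cv2.INTER_CUBIC)
cv2.imwrite('pics/m.png',np.vstack([np.hstack([c(s,275,245),c(s,325,115)]),np.hstack([c(t,345,165),c(t,125,205)])]))
```

```text
(no output)
```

View pics/m.png

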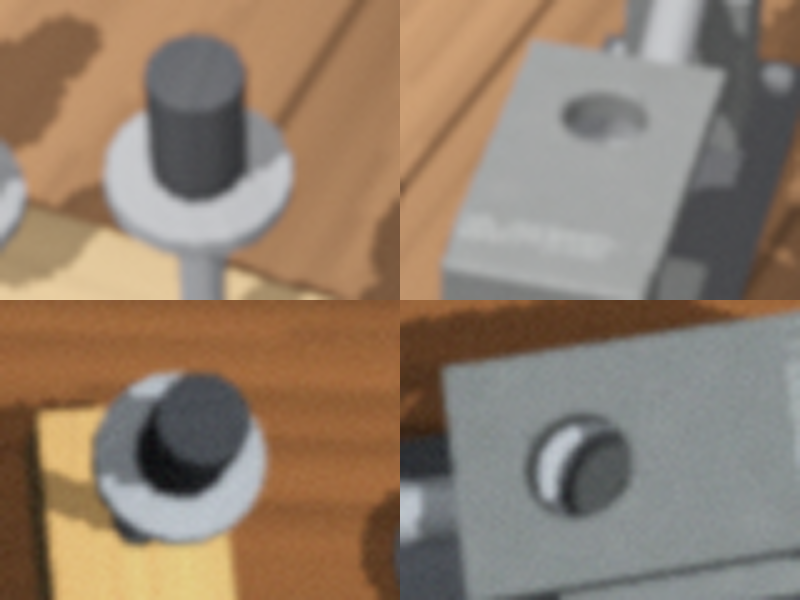

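Create h.py:
```python
from workcell import bot, imaging, order, read_state
import numpy as np,cv2
from scipy.spatial.transform import Rotation as R
def tri(a,b):  # a scene px, b top px
    P=[];rays=[]
    for n,u in(("scene",a),("top",b)):
        i=imaging.camera_info(n);K=np.array(i['intrinsics']);E=np.linalg.inv(i['extrinsics'])
        P.append(K@E[:3])
    X=cv2.triangulatePoints(P[0],P[1],np.array(a,float),np.array(b,float)).ravel();X=X[:3]/X[3]
    e=[np.linalg.norm((p@np.r_[X,1])[:2]/(p@np.r_[X,1])[2]-u) for p,u in zip(P,(a,b))]
    return X.round(4),np.round(e,2)
def onz(n,u,z):
    i=imaging.camera_info(n);E=np.array(i['extrinsics']);d=E[:3,:3]@np.linalg.inv(i['intrinsics'])@np.r_[u,1]
    return (E[:3,3]+d*(z-E[2,3])/d[2]).round(4)
def delta(t):
    s=read_state();return (R.from_rotvec(s['tcp_rot']).inv().apply(np.array(t)-s['tool_pos'])).round(4)
```

Run:
```python
from h import *
print('knob',tri((313.6,259.2),(385.2,188.6)))
print('collar',tri((314.2,279.2),(380.6,196)))
print('hole',tri((365.4,138.2),(160.6,237.8)))
k=tri((313.6,259.2),(385.2,188.6))[0]
for n,u in(("scene",(313.6,259.2)),("top",(385.2,188.6))):print(onz(n,u,.18))
for n,u in(("scene",(365.4,138.2)),("top",(160.6,237.8))):print(onz(n,u,.13))
# fork yaw
a=onz("top",(124+43/5,205+68/5),.13);b=onz("top",(125+63/5,205+295/5),.13);print(a,b)
print(R.from_rotvec(read_state()['tcp_rot']).as_matrix().round(3))
print(delta([k[0],k[1],.22]))
```

```text
knob (array([ 0.5818, -0.1718,  0.1772]), array([0.33, 0.51]))
collar (array([ 0.582 , -0.1722,  0.1347]), array([0.25, 0.37]))
hole (array([0.5133, 0.1495, 0.1279]), array([0.36, 0.69]))
[ 0.5833 -0.1735  0.18  ]
[ 0.5805 -0.1717  0.18  ]
[0.5147 0.1476 0.13  ]
[0.5122 0.1482 0.13  ]
[0.5396 0.1906 0.13  ] [0.4735 0.1778 0.13  ]
[[-0.966  0.26  -0.001]
 [ 0.26   0.966 -0.002]
 [ 0.    -0.002 -1.   ]]
[-0.6065 -0.6891  0.0114]
```

The heights check out: knob top 0.177 (should be 0.180), lug 0.128 (should be 0.130). Moving over the pin now.

Careful with the scale: shifts go in shares of 62.5 mm and turns go in shares of 360 degrees. That gives: -0.045 m is -0.72, -0.04 m is -0.64.

>>> jog_arm(motion={"steps":[[0, 0, -0.64, 0], [-0.64, -0.72, 0, 0], [-0.64, -0.72, 0, 0], [-0.64, -0.72, 0, 0], [-0.64, -0.72, 0, 0]]}, aperture=1.0, grip_force=60)

```text
time: 0.72
tool_pos: [0.2834, 0.4345, 0.2708]
tcp_rot: [-0.411, -3.115, 0.001]
wrist_force: [0.4, 0.3, 0.2]
width: 0.996
grip_force: 0.0
```

>>> jog_arm(motion={"steps":[[-0.64, -0.72, 0, 0], [-0.64, -0.72, 0, 0], [-0.64, -0.72, 0, 0], [-0.64, -0.72, 0, 0], [-0.64, -0.72, 0, 0]]})

```text
time: 1.35
tool_pos: [0.418, 0.1653, 0.2711]
tcp_rot: [0.411, 3.114, 0.0]
wrist_force: [0.5, 0.1, -0.3]
width: 1.003
grip_force: 0.0
```

>>> jog_arm(motion={"steps":[[-0.64, -0.72, 0, 0], [-0.64, -0.72, 0, 0], [-0.64, -0.72, 0, 0], [-0.64, -0.72, 0, 0], [0, 0, 0, 0]]})

```text
time: 1.98
tool_pos: [0.5263, -0.0518, 0.2705]
tcp_rot: [-0.42, -3.113, 0.001]
wrist_force: [-0.9, -0.1, -0.3]
width: 0.998
grip_force: 0.0
```

Run:
```python
from h import *
print(delta([.582,-.1725,.22]))
```

```text
[-0.0857 -0.1016  0.0506]
```

Scaled: -0.051 m is -0.816, -0.0506 m is -0.8096.

>>> jog_arm(motion={"steps":[[-0.688, -0.816, 0, 0], [-0.6832, -0.8096, 0, 0], [0, 0, 0.8, 0], [0, 0, 0, 0], [0, 0, 0, 0]]})

```text
time: 2.6
tool_pos: [0.5784, -0.1602, 0.2219]
tcp_rot: [-0.41, -3.114, -0.001]
wrist_force: [0.8, 0.9, 0.5]
width: 1.001
grip_force: 0.0
```

Run:
```python
from h import *
print(delta([.582,-.1725,.148]))
cv2.imwrite('pics/w1.png',imaging.read_camera("wrist")[:,:,::-1])
```

```text
[-0.0067 -0.011   0.0739]
```

View pics/w1.png

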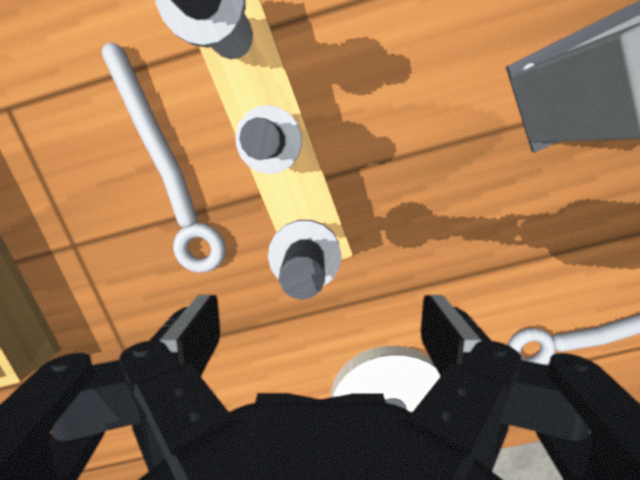

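The wrist view shows the knob top at (302,279), left of the finger centre line as the residual offset suggests. My last rows were over the 0.0625 m cap, so they fell short. I'll check the position with this ray.

Run:
```python
from h import *
print(onz("wrist",(301.5,279),.18),onz("wrist",(306,256),.138))
```

```text
[ 0.5824 -0.1718  0.18  ] [ 0.5821 -0.1707  0.138 ]
```

>>> jog_arm(motion={"steps":[[-0.1072, -0.176, 0, 0], [0, 0, 0, 0], [0, 0, 0, 0]]})

```text
time: 3.02
tool_pos: [0.5824, -0.1739, 0.222]
tcp_rot: [0.412, 3.113, -0.0]
wrist_force: [0.2, -0.8, 0.1]
width: 1.001
grip_force: 0.0
```

Run:
```python
from h import *
cv2.imwrite('pics/w2.png',imaging.read_camera("wrist")[:,:,::-1]);i=imaging.camera_info("wrist");P=np.array(i['intrinsics'])@np.linalg.inv(i['extrinsics'])[:3]
p=P@[.582,-.1725,.18,1];print(p[:2]/p[2])
```

```text
[320.83398568 269.07462419]
```

View pics/w2.png

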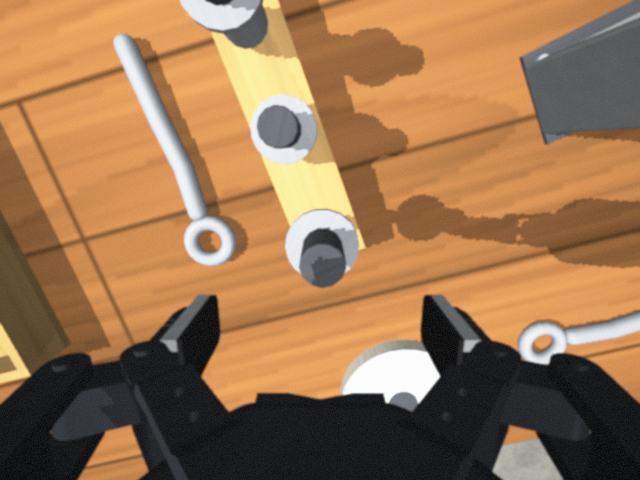

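The knob top is at (322,267), predicted (321,269), and centred between the fingers. Descending and gripping.

>>> jog_arm(motion={"steps":[[0, 0, 0.64, 0], [0, 0, 0.528, 0], [0, 0, 0, 0], [0, 0, 0, 0]]})

```text
time: 3.58
tool_pos: [0.5829, -0.1739, 0.1495]
tcp_rot: [0.411, 3.113, -0.0]
wrist_force: [-1.0, 1.2, 0.6]
width: 0.998
grip_force: 0.0
```

>>> jog_arm(motion={"steps":[[0, 0, 0, 0], [0, 0, 0, 0], [0, 0, 0, 0], [0, 0, 0, 0], [0, 0, 0, 0]]}, aperture=0.0, grip_force=60)

```text
time: 4.2
tool_pos: [0.5828, -0.1738, 0.1493]
tcp_rot: [0.412, 3.113, -0.0]
wrist_force: [-1.0, -0.1, 4.5]
width: 0.31
grip_force: 58.9
```

>>> jog_arm(motion={"steps":[[0, 0, 0, 0], [0, 0, 0, 0], [0, 0, 0, 0]]})

```text
time: 4.58
tool_pos: [0.5828, -0.1738, 0.1492]
tcp_rot: [0.411, 3.113, -0.0]
wrist_force: [0.9, 0.0, 5.9]
width: 0.311
grip_force: 58.9
```

Scaled: -0.05 m is -0.8, -0.04 m is -0.64.

>>> jog_arm(motion={"steps":[[0, 0, -0.32, 0], [0, 0, -0.64, 0], [0, 0, -0.8, 0], [0, 0, -0.8, 0], [0, 0, 0, 0]]})

```text
time: 5.2
tool_pos: [0.5844, -0.1747, 0.3146]
tcp_rot: [0.41, 3.105, -0.004]
wrist_force: [0.4, -0.5, -2.8]
width: 0.31
grip_force: 60.0
```

Run:
```python
from h import *
print(delta([.5135,.148,.31]))
```

```text
[0.1524 0.2932 0.0028]
```

Scaled: 0.042 m is 0.672, 0.039 m is 0.624.

>>> jog_arm(motion={"steps":[[0.192, 0.368, 0, 0], [0.32, 0.624, 0, 0], [0.352, 0.672, 0, 0], [0.352, 0.672, 0, 0], [0.352, 0.672, 0, 0]]})

```text
time: 5.82
tool_pos: [0.5336, 0.0354, 0.3052]
tcp_rot: [-0.411, -3.109, 0.001]
wrist_force: [0.8, 0.7, -4.0]
width: 0.309
grip_force: 59.8
```

>>> jog_arm(motion={"steps":[[0.352, 0.672, 0, 0], [0.32, 0.624, 0, 0], [0.192, 0.368, 0, 0], [0, 0, 0, 0], [0, 0, 0, 0]]})

```text
time: 6.45
tool_pos: [0.5099, 0.1475, 0.3064]
tcp_rot: [-0.41, -3.112, 0.003]
wrist_force: [-0.5, -0.1, -3.9]
width: 0.313
grip_force: 59.9
```

>>> jog_arm(motion={"steps":[[0, 0, 0, 0], [0, 0, 0, 0]]})

```text
time: 6.7
tool_pos: [0.5113, 0.1469, 0.3081]
tcp_rot: [-0.414, -3.114, 0.0]
wrist_force: [0.9, -0.4, -3.7]
width: 0.313
grip_force: 59.9
```

Run:
```python
from h import *
print(delta([.5135,.148,.315]))
s=imaging.read_camera("scene")[:,:,::-1];t=imaging.read_camera("top")[:,:,::-1]
def c(im,x,y):return cv2.resize(im[y:y+150,x:x+100],(400,600),interpolation=cv2.INTER_CUBIC)
cv2.imwrite('pics/m2.png',np.hstack([c(s,315,30),c(t,110,150)]))
```

```text
[-0.0018  0.0016 -0.0069]
```

View pics/m2.png

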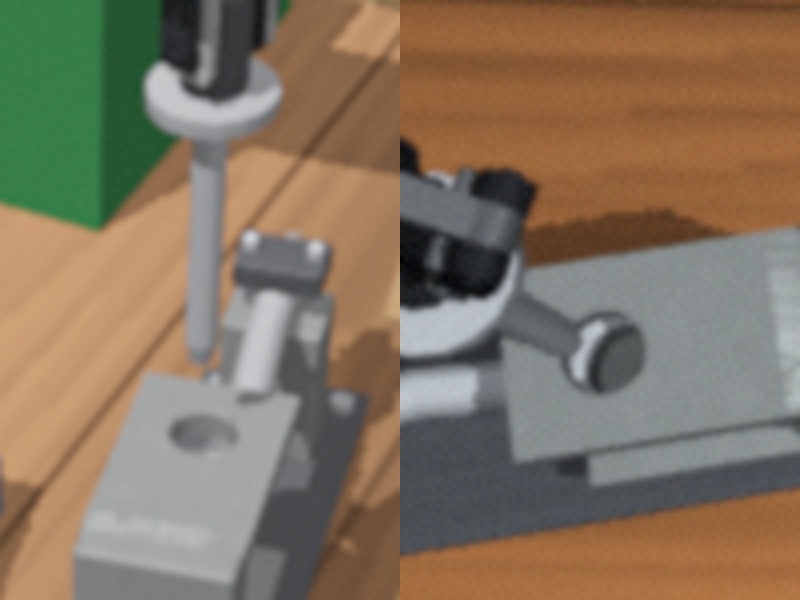

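In the scene crop the tip is at full-image pixel (365.1,118.5), above and behind the hole. In the top view the shank ends at about (154.5,235), by the hole's edge.

Run:
```python
from h import *
print(tri((364.9,118),(155,235)),onz("scene",(364.9,118),.169),onz("top",(155,235),.169))
s=read_state();print(s['tool_pos'])
for n in("scene","top"):
    i=imaging.camera_info(n);P=np.array(i['intrinsics'])@np.linalg.inv(i['extrinsics'])[:3]
    for z in(.169,.289):
        p=P@np.r_[s['tool_pos'][:2],z,1];print(n,z,p[:2]/p[2])
```

```text
(array([0.5114, 0.1443, 0.1731]), array([1.07, 2.13])) [0.5103 0.1512 0.169 ] [0.5097 0.1439 0.169 ]
[0.51137934 0.14710788 0.30830433]
scene 0.169 [364.46057465 119.47406867]
scene 0.289 [367.69319295  55.61623376]
top 0.169 [152.74043786 233.71924259]
top 0.289 [118.36312387 215.1859518 ]
```

Scaled: 0.02 m is 0.32, -0.0018 m is -0.0288.

>>> jog_arm(motion={"steps":[[-0.0288, 0.0256, 0, 0], [0, 0, 0.32, 0], [0, 0, 0.192, 0], [0, 0, 0, 0], [0, 0, 0, 0]]})

```text
time: 7.42
tool_pos: [0.5133, 0.1488, 0.2761]
tcp_rot: [-0.411, -3.114, 0.0]
wrist_force: [-0.1, 0.1, -3.6]
width: 0.311
grip_force: 60.1
```

Run:
```python
from h import *
print(read_state()['tool_pos'])
s=imaging.read_camera("scene")[:,:,::-1];t=imaging.read_camera("top")[:,:,::-1]
def c(im,x,y):return cv2.resize(im[y:y+60,x:x+80],(400,300),interpolation=cv2.INTER_CUBIC)
cv2.imwrite('pics/m3.png',np.hstack([c(s,325,100),c(t,125,205)]))
```

```text
[0.51333237 0.14881221 0.27607751]
```

View pics/m3.png

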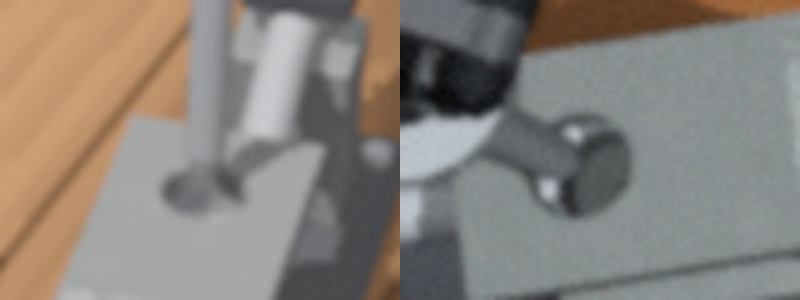

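The tip is over the hole in both views, at scene (205,175) in the crop with the hole centre at (203,190). Threading it down slowly in steps.

Scaled: 0.015 m is 0.24, 0.012 m is 0.192.

>>> jog_arm(motion={"steps":[[0, 0, 0.192, 0], [0, 0, 0.24, 0], [0, 0, 0.24, 0], [0, 0, 0, 0]]})

```text
time: 8.02
tool_pos: [0.5117, 0.1484, 0.2315]
tcp_rot: [-0.411, -3.11, 0.003]
wrist_force: [0.4, -0.3, -3.9]
width: 0.31
grip_force: 60.0
```

Run:
```python
from h import *
print(delta([.5133,.1485,.15]),read_state()['torque'].round(2))
```

```text
[-0.0019  0.0007  0.0815] [-0.02 -0.02 -0.02]
```

Scaled: 0.02 m is 0.32, 0.01 m is 0.16.

>>> jog_arm(motion={"steps":[[-0.016, 0, 0.24, 0], [0, 0, 0.32, 0], [0, 0, 0.32, 0], [0, 0, 0.16, 0], [0, 0, 0, 0]]})

```text
time: 8.65
tool_pos: [0.5138, 0.1484, 0.1684]
tcp_rot: [-0.411, -3.113, 0.001]
wrist_force: [0.0, -0.7, -3.4]
width: 0.311
grip_force: 60.1
```

>>> jog_arm(motion={"steps":[[0, 0, 0.096, 0], [0, 0, 0, 0], [0, 0, 0, 0]]})

```text
time: 9.02
tool_pos: [0.5147, 0.1486, 0.1638]
tcp_rot: [0.411, 3.114, 0.001]
wrist_force: [-0.8, -0.1, -3.6]
width: 0.309
grip_force: 60.1
```

>>> jog_arm(motion={"steps":[[0, 0, 0.128, 0], [0, 0, 0.048, 0], [0, 0, 0, 0], [0, 0, 0, 0]]})

```text
time: 9.52
tool_pos: [0.5144, 0.1486, 0.1523]
tcp_rot: [-0.412, -3.114, 0.0]
wrist_force: [-1.1, 0.5, -3.8]
width: 0.31
grip_force: 60.1
```

>>> jog_arm(motion={"steps":[[0, 0, 0.024, 0], [0, 0, 0.024, 0], [0, 0, 0, 0]]})

```text
time: 9.9
tool_pos: [0.5145, 0.1486, 0.1494]
tcp_rot: [0.412, 3.114, 0.0]
wrist_force: [-0.3, 0.5, -2.7]
width: 0.308
grip_force: 60.1
```

Contact is starting. I'll lower a hair more until the force shows the collar is seated.

Scaled: 0.001 m is 0.016.

>>> jog_arm(motion={"steps":[[0, 0, 0.016, 0], [0, 0, 0, 0], [0, 0, 0, 0]]})

```text
time: 10.28
tool_pos: [0.5146, 0.1486, 0.1494]
tcp_rot: [0.412, 3.114, 0.0]
wrist_force: [-3.5, -0.2, 5.6]
width: 0.309
grip_force: 61.1
```

>>> jog_arm(motion={"steps":[[0, 0, 0, 0], [0, 0, 0, 0], [0, 0, 0, 0], [0, 0, 0, 0], [0, 0, 0, 0]]}, aperture=1.0)

```text
time: 10.9
tool_pos: [0.5144, 0.1485, 0.1482]
tcp_rot: [-0.412, -3.114, 0.0]
wrist_force: [-0.6, 0.5, -0.3]
width: 1.0
grip_force: 0.0
```

>>> jog_arm(motion={"steps":[[0, 0, 0, 0], [0, 0, -0.48, 0], [0, 0, -0.8, 0], [0, 0, -0.8, 0], [0, 0, 0, 0]]})

```text
time: 11.52
tool_pos: [0.5174, 0.1493, 0.2842]
tcp_rot: [0.41, 3.105, 0.006]
wrist_force: [0.6, -0.0, -0.2]
width: 0.999
grip_force: 0.0
```

>>> jog_arm(motion={"steps":[[0.8, 0, 0, 0], [0.8, 0, 0, 0], [0.64, 0, 0, 0], [0, 0, 0, 0], [0, 0, 0, 0]]})

```text
time: 12.15
tool_pos: [0.3793, 0.1848, 0.2778]
tcp_rot: [0.411, 3.114, -0.001]
wrist_force: [-0.1, -0.6, 0.6]
width: 0.999
grip_force: 0.0
```

Run:
```python
from h import *
s=imaging.read_camera("scene")[:,:,::-1];t=imaging.read_camera("top")[:,:,::-1]
def c(im,x,y):return cv2.resize(im[y:y+300,x:x+320],(400,375))
cv2.imwrite('pics/m4.png',np.hstack([c(s,170,60),c(t,100,80)]))
```

```text
(no output)
```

View pics/m4.png

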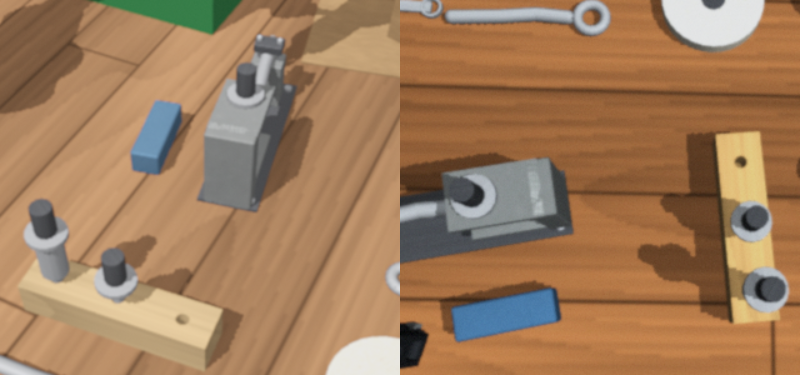

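The collar sits flat on the upper lug, at crop (245,95) in the scene view and (470,195) in the top view. The other two pins still stand in the rack and the robot is clear, so I'm handing in.

```bash
python3 -c "
from workcell import bot, imaging, order, read_state
print(order.finish_job())"
```

```text
the job is handed in; nothing more can be done
None
```

The long slim pin is seated through the upper lug, the lever's eye and the lower lug with its collar flat on the upper lug; I let it go only once it was down, the other two pins still stand in the rack, and the job is handed in (no verdict was shown).

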